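# Back off the knurled clamp nut and swing the hold-down bar off the bottle

## Task

The glass bottle on its wooden stand is held down by a steel bar under a big knurled hand nut. With a fingertip rolled across the knurled rim, turn the nut anticlockwise (seen from above) two full turns, give or take a quarter turn, to loosen it; only then push the bar by the upright wooden knob at its end, anticlockwise round the stud, all the way aside to its stop. Grasp and lift nothing, and leave the bottle lying in its saddles and everything else on the bench where it is.

Things in the scene. Friction and masses are not known exactly. Their poses are not given: they have to be found in the camera images.
- stand: wooden clamping stand fixed to the bench, board 205 x 230 x 15 mm (x -65 to 140, y -115 to 115). Origin on the bench top, on the vertical axis shared by stud, nut and bar pivot; x points from the stud across the bottle, z up. The bottle lies parallel to y, axis at x = 75 mm, its top 100 mm above the bench
- nut_top (a point): centre of the nut's flat top, on the stud axis, 147 mm above the bench. Nut: dark steel disc 92 mm across its 30 ribs (2 mm proud, 9 mm apart); its rim runs from this point to 24 mm below; rises 2 mm per turn. The fixed stud, 16 mm thick, stands 21 mm above. The bar's upper face is 32 mm below; nothing within 110 mm of the axis is higher than it, so a fingertip can go all round
- nut_mark (a point): outer end of the bright filed line on the nut's top face, 41 mm from the axis; turns with the nut and shows how far it has turned
- nut (a joint): angle of the nut in rad: 0 tight (as found), grows anticlockwise seen from above; 12.57 is two full turns; it stops at 18.85. Turns with light steady friction, about 0.06 N m, and stays where it is left
- bar_knob (a point): centre of the top of the wooden knob on the bar's end, 150 mm above the bench, 130 mm from the stud axis. The knob is an upright cylinder 28 mm across and 35 mm tall on the bar's upper face (115 mm above the bench); bar 28 mm wide, 12 mm thick, ending 20 mm beyond the knob's axis
- bar (a joint): angle of the bar in rad about the stud: 0 square across the bottle (along the stand's x), growing anticlockwise from above; found at -0.2 to 0.2; stop at 1.57, where it lies beside the bottle along the stand's y. Friction 0.15 N m; stays where left. Counts as clamped until the nut is loosened: moving it past 0.4 before that spoils the job
- bottle: clear glass bottle with a model ship inside, lying loose in two V saddles; 72 mm across, 160 mm body plus a neck to -y of the stand; origin on its axis at the middle of the body, 64 mm above the bench; not to be moved or lifted
- glue_jar: white jar with a red lid, 56 mm across, 70 mm tall, origin under its centre; to be left alone
- screwdriver: screwdriver 170 mm long lying on the bench; to be left alone
- tape_roll: cardboard roll lying flat, 84 mm across, 24 mm tall, origin under its centre; to be left alone
- spare_nut: loose small spare hand nut lying on the bench, 55 mm across, 26 mm tall, origin under its centre; NOT the nut to turn; to be left alone
- hull: small wooden ship hull 24 x 88 x 29 mm lying on the bench, origin under its centre; to be left alone
- brush: brush 160 mm long lying on the bench; to be left alone
- tin_cup: metal cup, 68 mm across, 75 mm tall, origin under its centre; to be left alone

How it is judged:
On the way, in this order (a step that is already met when the one before it is completed fails the run):
1. the nut is backed off two full turns (within a quarter turn) while the bar is still across the bottle (value of joint nut between 10.996 and 14.137 rad and value of joint bar below 0.4 rad), for 0.2 s.
2. the bar is swung aside to its stop (value of joint bar above 1.4 rad), for 0.1 s.
At the end, for the whole second after the job is handed in: nut between 1.75 and 2.25 turns anticlockwise from tight and at rest, bar at its stop (beyond 1.4 rad) and at rest, bottle at rest within 15 mm of where it lay, everything else on the bench within 25 mm of where it was (value of joint nut between 10.996 and 14.137 rad and value of joint bar above 1.4 rad and velocity of joint nut between -0.1 and 0.1 rad/s and velocity of joint bar between -0.1 and 0.1 rad/s and linear speed of bottle below 0.02 m/s and distance of bottle from where it was at the start of the episode below 0.015 m and distance of each of glue_jar, screwdriver, tape_roll, spare_nut, hull, brush, tin_cup from where it was at the start of the episode below 0.025 m); the robot touches nothing.
It fails at once if the bar is pushed aside before the nut is loosened (value of joint bar above 0.4 rad and value of joint nut below 10.996 rad).
It fails at once if the bottle is lifted or shoved out of its place (distance of bottle from where it was at the start of the episode above 0.015 m).
It fails at once if something else on the bench is lifted or moved by more than 25 mm (distance of any of glue_jar, screwdriver, tape_roll, spare_nut, hull, brush, tin_cup from where it was at the start of the episode above 0.025 m).
It also fails if it takes over 64 s, if anything falls off the work surface, if the arm or the gripper's body presses on something with over 40 N, if the wrist force passes 120 N, or if a joint passes its speed limit or range.

## Robot

A 7-joint arm with a two-finger parallel gripper is mounted at the origin on the work surface. World frame = base frame: x ahead of the robot, y to its left, z up, the work surface at z = 0. Lengths are in m, angles in rad, forces in N, time in s.
With the tool pointing down it reaches from about 0.425 to 0.925 m from the base axis. Payload 6.8 kg.
Tool frame: the origin (TCP) lies on the front face of the gripper's body, between the roots of the fingers; the fingertips stand 73 mm ahead of it and the grasp point (between the pads) lies 54 mm ahead of it (env.nose_length is the distance from the TCP to the fingertips, in m); z points along the fingers, y is the direction in which the jaws open and shut (so a half turn about z gives the same grasp; the last joint's range is limited). The gripper opens to 85 mm and grips with 20 to 120 N. Pads are 22 mm wide; open, the fingers measure 114 mm over their backs; the gripper's body (76 mm by 85 mm) begins 54 mm behind the grasp point. The pads swing forward as they close: fully open they stand 13 mm farther back than shut.
Start: joints at [-0.108, 0.477, 0.022, 1.555, -0.011, 1.109, -0.083], TCP at [0.675, 0, 0.304] pointing down, gripper open.
Joint ranges: [-2.96, 2.96], [-0.34, 2.1], [-1.41, 1.46], [0.24, 2.44], [-1.37, 4.51], [0.17, 1.92], [-2.96, 2.96]. Speed limits (rad/s): [2.39, 2.39, 3.14, 3.14, 3.14, 3.14, 3.14].

## Interface

Orientations are given as a unit quaternion [w, x, y, z].
In Python, from cell import env, kin, camera, calibration, job gives the robot as it stands. The module is installed in compiled form; this text tells all that it offers. Calls block until the motion is done:
- env.reach(position, orientation): joint-space move of the TCP to a pose.
- env.movel(position, velocity=0.15, rot=None, stop_force=None): straight line of the TCP; rot=None keeps the orientation; velocity is the mean speed in m/s. With stop_force (N) it stops when the force on the tool has changed by that much, and returns True; else False.
- env.goto_joints(angles): joint-space move.
- env.grip(opening, f_grip=None): finger opening in m; f_grip is the grip in N (None keeps the last); returns when the fingers have stopped.
- env.dwell(seconds).
- kin.inverse_kinematics(position, orientation): joint angles nearest the present ones, or None.
- env.get_state(): the state.
- camera(name): name is "scene" or "side" or "wrist"; returns (picture, depth): 400x640x3 uint8, blue, green, red; 400x640 float32, m along the optical axis (not along the pixel's ray), 0 where there is no reading.
- calibration(name): a dict with "fx", "fy", "cx", "cy" (pixels), "rvec" (rotation vector, rad) and "tvec" (3), from world to camera coordinates, as OpenCV has them. Camera axes: x right, y down, z forward; pixel columns grow to the right and rows downward; lengths in m; the calibration is good to about 2 mm. A picture is of the moment at which its call begins: read the wrist's pose just before it. calibration takes no time and is no camera call; for the wrist camera it gives the pose at the moment of the call.
A pose or a line that the arm cannot do raises env.PlanningError and nothing moves.
- job.job_done(): hands the job in, once; it reports no verdict.
The state is a dict: "time": time; "qpos": joint angles; "joint_velocities": joint speeds; "joint_torque": joint torques, N m; "tcp_pos": TCP position; "orientation": TCP orientation; "force": force on the tool from outside, world axes, zero at the start; "torque": the same for the moment, N m; "opening": finger opening in m.
Only numpy, scipy, OpenCV 4.12 (cv2) and the standard library are available. Lean on these libraries where they do the work, as an engineer would, in place of code of your own. Each camera call takes 0.05 s, during which the arm holds its last target.

## Working session

There is one attempt and no reset: what is moved stays moved. The work goes in short steps, each a Python script; the robot and the scene stay as the last script left them, time stands still between calls to the robot, and variables do not carry over. Pictures are saved under pics/ and viewed, and the job is handed in when it is done.

```bash
mkdir -p pics
python3 - <<'E'
from cell import env,camera,calibration
import cv2
s=env.get_state();print(s['time'],s['tcp_pos'],s['orientation'],s['force'],s['opening'],env.nose_length)
for n in("scene","side","wrist"):
    c=calibration(n);p,d=camera(n);cv2.imwrite(f'pics/{n}0.png',p);import numpy as np;np.save(f'pics/{n}0.npy',d)
    R=cv2.Rodrigues(np.array(c['rvec']))[0];print(n,c,-R.T@np.array(c['tvec']).ravel())
E
```

```text
0.0 [ 6.74536687e-01 -6.96144191e-06  3.02931548e-01] [-6.07879296e-04  7.07122222e-01  7.07090744e-01 -6.88011612e-04] [ 0.72124356 -0.04389696 -0.01306629] 0.08525180473297794 0.0726
scene {'fx': 458.7458337101157, 'fy': 458.7458337101157, 'cx': 320.1068102256373, 'cy': 203.72633216346145, 'rvec': array([ 2.18113817,  1.50453946, -0.43236687]), 'tvec': array([-0.23150723, -0.39934231,  1.32320698])} [ 1.05435376 -0.15158415  0.91066294]
side {'fx': 478.91788954668533, 'fy': 478.91788954668533, 'cx': 311.66603605851645, 'cy': 195.9478369038952, 'rvec': array([ 0.23733398, -2.8839913 ,  1.03757023]), 'tvec': array([0.56947096, 0.11955771, 1.0536879 ])} [0.45448751 0.66546686 0.89411653]
wrist {'fx': 288.5942338125385, 'fy': 288.5942338125385, 'cx': 320.07069412869026, 'cy': 201.00018777545387, 'rvec': array([-2.82673431e+00, -4.04344910e-05,  2.34511671e-03]), 'tvec': array([-0.67476875, -0.04124338,  0.38027901])} [0.67539338 0.07839469 0.3732614 ]
```

View pics/scene0.png

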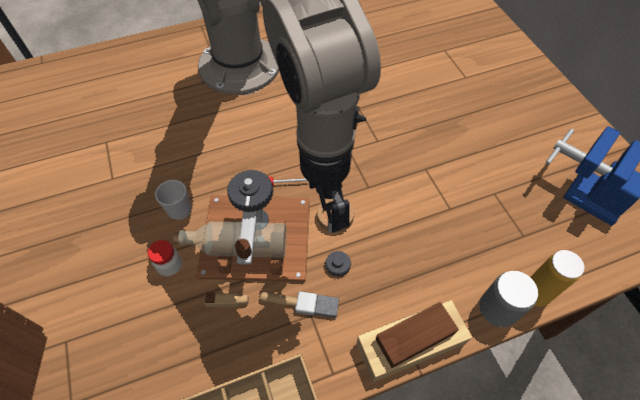

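View pics/side0.png

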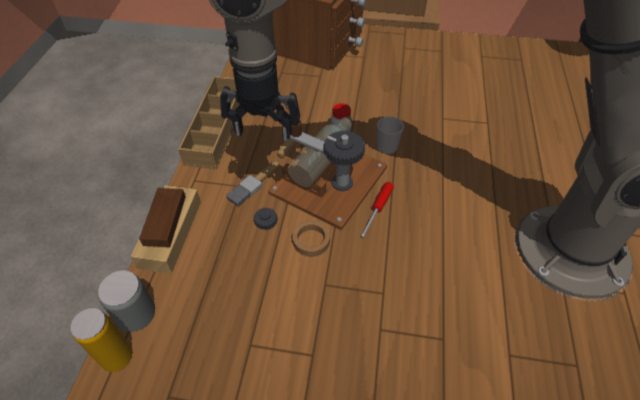

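View pics/wrist0.png

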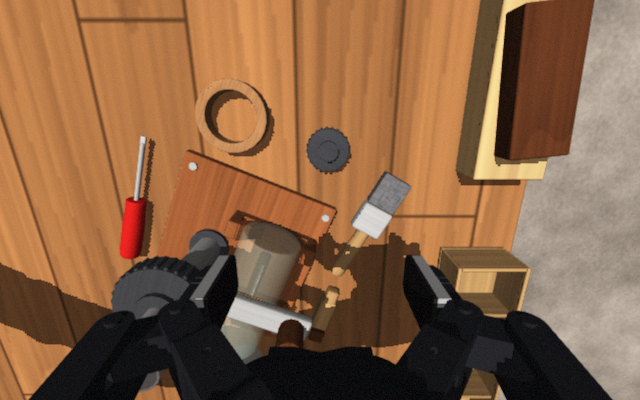

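Scene view: nut around (250,190) with its stud end at (248,183), knob at about (243,247), board corners at about (213,198), (303,202), (299,274) and (204,274). Side view: nut at (344,148), knob at (296,130). I'll enlarge both to measure.

Run:
```python
import cv2
a=cv2.imread('pics/scene0.png')[160:290,140:360];cv2.imwrite('pics/sc1.png',cv2.resize(a,None,fx=3.6,fy=3.6,interpolation=cv2.INTER_CUBIC))
a=cv2.imread('pics/side0.png')[95:225,260:420];cv2.imwrite('pics/si1.png',cv2.resize(a,None,fx=4.5,fy=4.5,interpolation=cv2.INTER_CUBIC))
```

```text
(no output)
```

View pics/sc1.png

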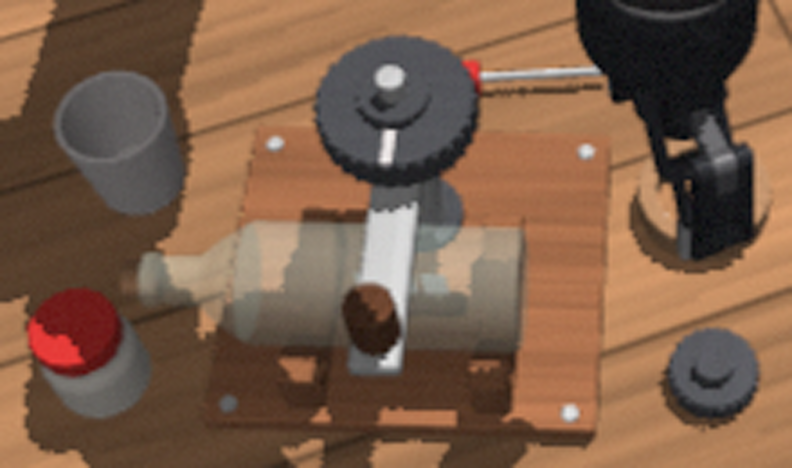

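View pics/si1.png

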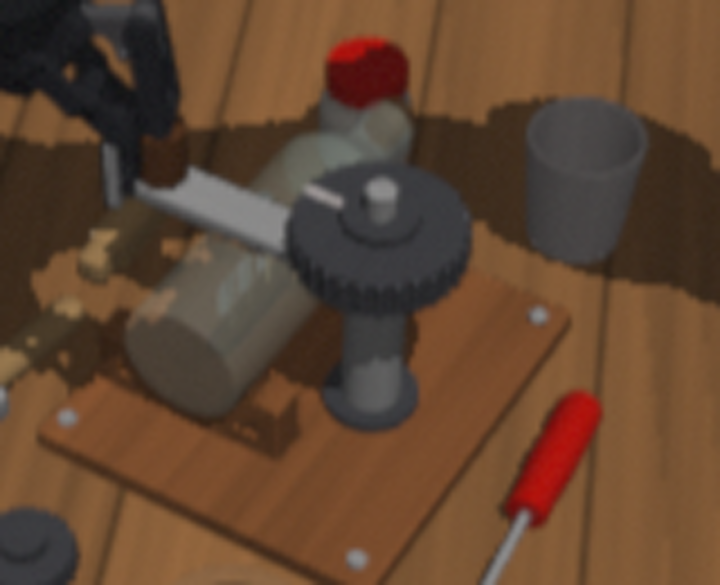

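```bash
cat > h.py <<'E'
import numpy as np,cv2
from cell import env,kin,camera,calibration,job
def ray(n,uv,z,c=None):
    c=c or calibration(n);R=cv2.Rodrigues(np.array(c['rvec']))[0];o=-R.T@np.array(c['tvec']).ravel()
    d=R.T@np.array([(uv[0]-c['cx'])/c['fx'],(uv[1]-c['cy'])/c['fy'],1]);return o+d*(z-o[2])/d[2]
def proj(n,P,c=None):
    c=c or calibration(n);K=np.array([[c['fx'],0,c['cx']],[0,c['fy'],c['cy']],[0,0,1]])
    return cv2.projectPoints(np.array(P,float).reshape(-1,3),np.array(c['rvec']),np.array(c['tvec']),K,None)[0].reshape(-1,2)
E
python3 - <<'E'
from h import *
sc=lambda u,v:(140+(u+.5)/3.6-.5,160+(v+.5)/3.6-.5)
si=lambda u,v:(260+(u+.5)/4.5-.5,95+(v+.5)/4.5-.5)
print('stud',ray('scene',sc(389,75),.168),ray('side',si(381,185),.168))
print('mark',ray('scene',sc(386,165),.147),ray('side',si(305,187),.147))
print('knob',ray('scene',sc(371,303),.150))
scr=[ray('scene',sc(*p),.015) for p in[(274,143),(586,151),(570,412),(227,403)]]
print('screws',np.round(scr,3),np.mean(scr,0))
scr=[ray('side',si(*p),.015) for p in[(538,315),(357,560),(67,418)]];print(np.round(scr,3))
cor=[ray('scene',sc(*p),.015) for p in[(262,127),(610,135),(593,428),(206,420)]]
print('corners',np.round(cor,3),np.linalg.norm(np.diff(cor,axis=0),axis=1))
# dark segmentation of nut top ellipse extents
for n,w in(('scene',(205,145,290,225)),('side',(315,120,375,175))):
    g=cv2.imread(f'pics/{n}0.png');x0,y0,x1,y1=w
    hsv=cv2.cvtColor(g[y0:y1,x0:x1],cv2.COLOR_BGR2HSV)
    m=((hsv[...,1]<70)&(hsv[...,2]<90)).astype('uint8')
    k,l,st,ce=cv2.connectedComponentsWithStats(m);j=1+st[1:,4].argmax();print(n,st[j]+[x0,y0,0,0,0])
E
```

```text
stud [ 0.51929944 -0.10199979  0.168     ] [ 0.5212443  -0.10657531  0.168     ]
mark [ 0.56108255 -0.11861757  0.147     ] [ 0.56062582 -0.12152808  0.147     ]
knob [ 0.64093377 -0.14902651  0.15      ]
screws [[ 0.434 -0.176  0.015]
 [ 0.511  0.01   0.015]
 [ 0.678 -0.059  0.015]
 [ 0.601 -0.245  0.015]] [ 0.5559517  -0.11756421  0.015     ]
[[ 0.436 -0.178  0.015]
 [ 0.513  0.007  0.015]
 [ 0.679 -0.063  0.015]]
corners [[ 0.419 -0.18   0.015]
 [ 0.505  0.028  0.015]
 [ 0.692 -0.05   0.015]
 [ 0.607 -0.259  0.015]] [0.22543997 0.2023909  0.22541557]
scene [227 171  46  52 972]
side [ 315  121   50   54 1405]
```

Measurements agree: the screws put the stud at (0.522,-0.105) and the direct rays at (0.520,-0.104). Stand yaw is -22.5° and the bar angle about +0.04. The board measures 225 x 202 mm against the specified 230 x 205 mm, and the knob is 128 mm from the axis against the specified 130 mm. Next I'll shut the gripper, go beside the rim and probe it.

Run:
```python
from h import *
Q=[0,.70710678,.70710678,0]
C=np.array([.521,-.105]);z=.132+.0726
env.grip(0.0,40)
env.reach([C[0],C[1]+.095,z+.06],Q)
env.movel([C[0],C[1]+.095,z],.15)
s=env.get_state();print(s['time'],s['tcp_pos'],s['force'],s['opening'])
for n in('scene','side','wrist'):cv2.imwrite(f'pics/{n}2.png',camera(n)[0])
f0=s['force']
r=env.movel([C[0],C[1]+.045,z],.04,stop_force=4);s=env.get_state();print(r,s['time'],s['tcp_pos'],s['force']-f0)
a=cv2.imread('pics/side2.png')[60:260,240:480];b=cv2.imread('pics/scene2.png')[120:290,140:340]
cv2.imwrite('pics/z2.png',np.hstack([cv2.resize(a,(400,333)),cv2.resize(b,(392,333))]))
```

```text
2.15 [ 0.52199209 -0.0098919   0.20489876] [-0.00741444 -0.10513201  0.28832617] 3.577764300225436e-05
True 3.1667 [ 0.52087568 -0.04541904  0.20441916] [-0.24667101  2.53761371  1.35511174]
```

View pics/z2.png

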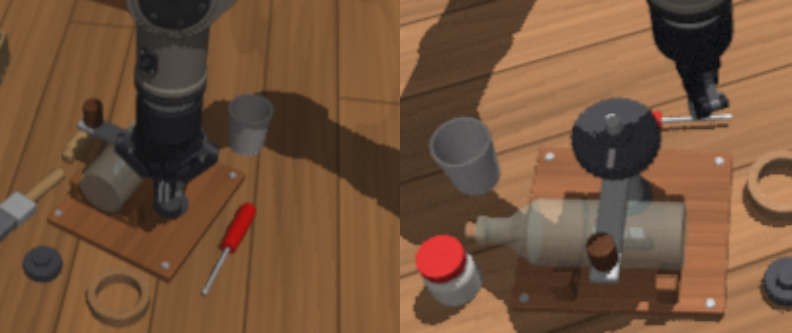

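View pics/wrist2.png

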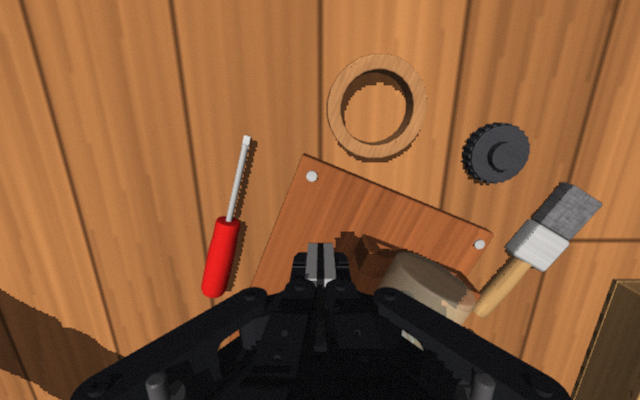

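Contact with the rim came at TCP y=-0.045 as expected: 46 mm rim plus an 11 mm half finger, plus about 2.5 mm. In the side view the closed knuckles bulge about 50 mm sideways, close to stud-top height. So I'll rotate the tool with the arc, keeping the jaw axis tangential. First I'll check the joint range.

```bash
cat >> h.py <<'E'
from scipy.spatial.transform import Rotation as Ro
def quat(phi):
    q=(Ro.from_euler('z',phi-np.pi/2)*Ro.from_quat([.70710678,.70710678,0,0])).as_quat();return [q[3],q[0],q[1],q[2]]
C=np.array([.521,-.105]);Z=.133+.0726
def pose(phi,r,c=C,z=Z): return [c[0]+r*np.cos(phi),c[1]+r*np.sin(phi),z]
E
python3 - <<'E'
from h import *
print(np.round(env.get_state()['qpos'],2))
for d in range(-120,330,15):
    j=kin.inverse_kinematics(pose(np.radians(d),.059),quat(np.radians(d)));print(d,None if j is None else np.round(j,2))
E
```

```text
[-0.04  0.35  0.01  2.01 -0.01  0.78 -0.02]
-120 [ 0.6   0.39 -0.51  2.    0.25  0.82  2.57]
-105 [ 0.65  0.42 -0.56  1.96  0.3   0.84  2.8 ]
-90 [-0.39  0.48  0.75  1.99 -0.44  0.83 -2.53]
-75 [-0.34  0.49  0.69  1.96 -0.41  0.84 -2.31]
-60 [-0.31  0.49  0.63  1.93 -0.38  0.84 -2.1 ]
-45 [-0.28  0.49  0.57  1.9  -0.34  0.85 -1.89]
-30 [-0.26  0.49  0.5   1.89 -0.31  0.85 -1.69]
-15 [-0.24  0.48  0.44  1.88 -0.27  0.84 -1.49]
0 [-0.22  0.47  0.38  1.87 -0.23  0.84 -1.29]
15 [-0.2   0.46  0.32  1.88 -0.19  0.83 -1.09]
30 [-0.17  0.44  0.25  1.9  -0.14  0.82 -0.89]
45 [-0.15  0.42  0.19  1.92 -0.11  0.81 -0.69]
60 [-0.12  0.4   0.13  1.95 -0.07  0.8  -0.47]
75 [-0.09  0.37  0.07  1.98 -0.04  0.79 -0.25]
90 [-0.04  0.35  0.01  2.01 -0.01  0.78 -0.02]
105 [ 0.01  0.33 -0.04  2.04  0.02  0.77  0.21]
120 [ 0.07  0.31 -0.1   2.07  0.04  0.76  0.46]
135 [ 0.14  0.3  -0.16  2.09  0.07  0.76  0.72]
150 [ 0.2   0.29 -0.2   2.1   0.09  0.76  0.99]
165 [ 0.28  0.29 -0.25  2.11  0.1   0.76  1.27]
180 [ 0.35  0.3  -0.3   2.1   0.13  0.76  1.54]
195 [ 0.42  0.31 -0.35  2.09  0.15  0.77  1.81]
210 [ 0.49  0.33 -0.4   2.06  0.18  0.78  2.08]
225 [ 0.55  0.36 -0.45  2.03  0.21  0.8   2.33]
240 [ 0.6   0.39 -0.51  2.    0.25  0.82  2.57]
255 [ 0.65  0.42 -0.56  1.96  0.3   0.84  2.8 ]
270 [-0.39  0.48  0.75  1.99 -0.44  0.83 -2.53]
285 [-0.34  0.49  0.69  1.96 -0.41  0.84 -2.31]
300 [-0.31  0.49  0.63  1.93 -0.38  0.84 -2.1 ]
315 [-0.28  0.49  0.57  1.9  -0.34  0.85 -1.89]
```

```bash
cat >> h.py <<'E'
def stroke(a,b,r,f0,Ft=8,step=10,v=.08,g=.00012):
    log=[];n=int(round((b-a)/step))
    for i in range(1,n+1):
        p=np.radians(a+(b-a)*i/n)
        env.movel(pose(p,r),v,rot=quat(p))
        s=env.get_state();F=np.array(s['force'])-f0
        fr=F[0]*np.cos(p)+F[1]*np.sin(p);ft=-F[0]*np.sin(p)+F[1]*np.cos(p)
        log.append((round(np.degrees(p)),round(r*1e3,1),round(fr,1),round(ft,1),round(F[2],1)))
        if np.hypot(fr,ft)>40: print('HIGH');break
        r-=np.clip(g*(Ft-fr),-.0008,.0008)
    print('t',round(s['time'],2));print(*log);return r,p
E
python3 - <<'E'
from h import *
f0=np.array([-.007,-.105,.288])
r,p=stroke(90,150,.0585,f0)
cv2.imwrite('pics/scene3.png',camera('scene')[0])
E
```

```text
t 5.12
(100, 58.5, np.float64(5.5), np.float64(1.9), np.float64(0.5)) (110, np.float64(58.2), np.float64(5.0), np.float64(0.9), np.float64(0.8)) (120, np.float64(57.8), np.float64(6.1), np.float64(0.4), np.float64(0.1)) (130, np.float64(57.6), np.float64(4.7), np.float64(0.8), np.float64(0.8)) (140, np.float64(57.2), np.float64(4.7), np.float64(1.8), np.float64(1.3)) (150, np.float64(56.8), np.float64(4.3), np.float64(0.5), np.float64(0.2))
```

Run:
```python
import cv2
a=cv2.imread('pics/scene3.png')[140:270,170:340];cv2.imwrite('pics/sc3.png',cv2.resize(a,None,fx=4,fy=4,interpolation=cv2.INTER_CUBIC))
```

```text
(no output)
```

View pics/sc3.png

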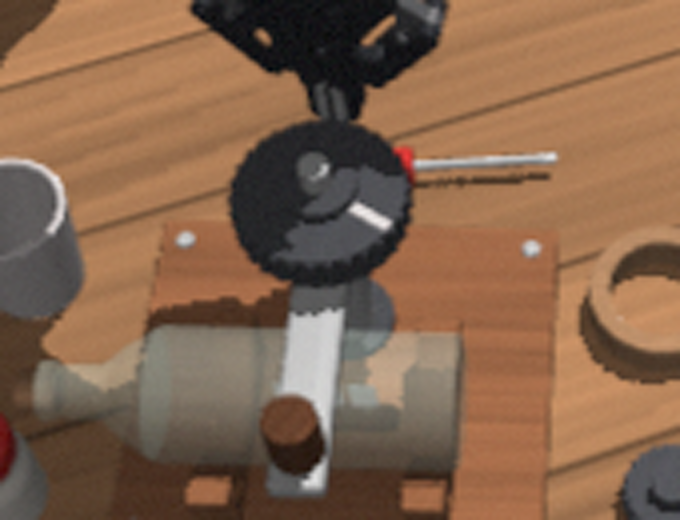

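The mark's outer end has moved to about (388,226) in the crop, anticlockwise by roughly 55°, so the nut follows the finger. The bar hasn't moved. I'll continue this stroke.

```bash
cat >> h.py <<'E'
def mark_angle(uv,z,n='scene'):
    m=ray(n,uv,z)[:2]-np.array([.5205,-.105]);return np.degrees(np.arctan2(m[1],m[0])),np.linalg.norm(m)
E
python3 - <<'E'
from h import *
print(mark_angle((170+388.5/4-.5,140+226.5/4-.5),.1473))
f0=np.array([-.007,-.105,.288])
r,p=stroke(150,240,.0562,f0,step=10)
env.movel(pose(p,r+.025),.15)
cv2.imwrite('pics/scene4.png',camera('scene')[0])
env.movel(pose(p,r+.025,z=Z+.06),.25)
q=np.radians(-75)
env.reach(pose(np.radians(82),.085,z=Z+.06),quat(np.radians(82)))
env.reach(pose(q,.085,z=Z+.06),quat(q))
env.movel(pose(q,.085),.2)
s=env.get_state();print(s['time'],s['tcp_pos'],s['force'],s['qpos'][6])
cv2.imwrite('pics/scene5.png',camera('scene')[0])
f0=np.array(s['force'])
h=env.movel(pose(q,.05),.05,stop_force=4);s=env.get_state();t=np.array(s['tcp_pos'][:2])-C
print(h,s['time'],np.linalg.norm(t),s['force'],f0)
a=[cv2.resize(cv2.imread(f'pics/scene{k}.png')[140:270,190:300],(396,468)) for k in(4,5)]
cv2.imwrite('pics/z5.png',np.hstack(a))
E
```

```text
(np.float64(40.743168471710334), np.float64(0.04445047934467616))
t 8.09
(160, 56.2, np.float64(5.5), np.float64(1.2), np.float64(-0.6)) (170, np.float64(55.9), np.float64(3.9), np.float64(1.0), np.float64(-0.3)) (180, np.float64(55.4), np.float64(4.1), np.float64(1.0), np.float64(0.5)) (190, np.float64(54.9), np.float64(3.3), np.float64(2.0), np.float64(0.4)) (200, np.float64(54.4), np.float64(3.9), np.float64(1.2), np.float64(0.6)) (210, np.float64(53.9), np.float64(4.4), np.float64(1.2), np.float64(0.7)) (220, np.float64(53.4), np.float64(6.7), np.float64(1.7), np.float64(1.2)) (230, np.float64(53.3), np.float64(5.3), np.float64(2.3), np.float64(1.2)) (240, np.float64(52.9), np.float64(5.6), np.float64(0.7), np.float64(0.6))
13.6917 [ 0.5429802  -0.18717032  0.20567944] [ 0.26822881 -0.80123854  0.41421614] -2.414960387127956
True 14.35 0.05401218949982773 [ 1.15591749 -2.37236818 -0.0864592 ] [ 0.26822881 -0.80123854  0.41421614]
```

View pics/z5.png

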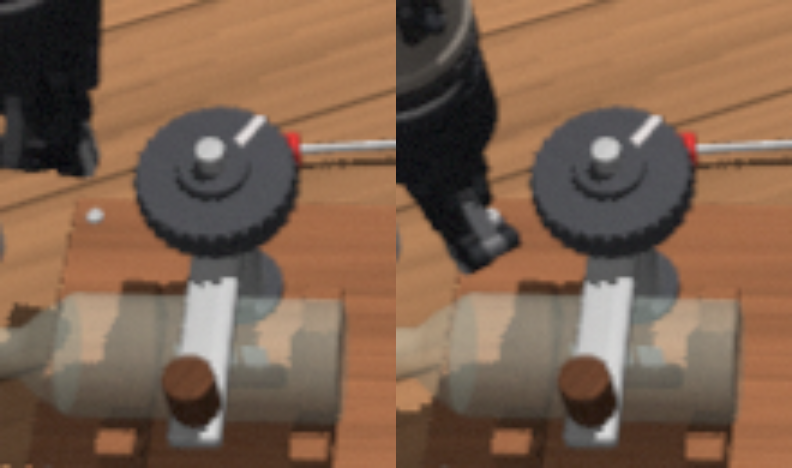

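The nut mark's outer end is now at (262,119) in the left crop, about +130° in total. The contact radii show the axis at about (0.522,-0.1025), so I'll recentre and do a long stroke.

```bash
sed -i 's/^C=.*;Z/C=np.array([.5222,-.1025]);Z/' h.py
python3 - <<'E'
from h import *
print(mark_angle((190+262.5/3.6-.5,140+119.5/3.6-.5),.148))
f0=np.array([.27,-.80,.41])
t=np.array(env.get_state()['tcp_pos'][:2])-C;print(np.linalg.norm(t),np.degrees(np.arctan2(t[1],t[0])))
r,p=stroke(-75,245,np.linalg.norm(t)-.0004,f0,step=10,Ft=6)
env.movel(pose(p,r+.025),.15)
cv2.imwrite('pics/scene6.png',camera('scene')[0])
a=cv2.imread('pics/scene6.png')[140:270,190:340];cv2.imwrite('pics/z6.png',cv2.resize(a,None,fx=4,fy=4,interpolation=cv2.INTER_CUBIC))
E
```

```text
(np.float64(121.91900539253093), np.float64(0.04461275583817059))
0.056144192328096684 -76.80266762854875
t 24.75
(-65, np.float64(55.7), np.float64(2.5), np.float64(1.6), np.float64(-0.9)) (-55, np.float64(55.3), np.float64(4.9), np.float64(0.4), np.float64(-1.3)) (-45, np.float64(55.2), np.float64(4.6), np.float64(0.9), np.float64(-0.7)) (-35, np.float64(55.0), np.float64(4.6), np.float64(1.6), np.float64(-0.7)) (-25, np.float64(54.9), np.float64(5.7), np.float64(0.8), np.float64(-2.0)) (-15, np.float64(54.8), np.float64(5.8), np.float64(1.0), np.float64(-0.6)) (-5, np.float64(54.8), np.float64(4.8), np.float64(1.8), np.float64(-0.4)) (5, np.float64(54.7), np.float64(6.4), np.float64(1.8), np.float64(0.8)) (15, np.float64(54.7), np.float64(5.1), np.float64(1.2), np.float64(1.3)) (25, np.float64(54.6), np.float64(6.9), np.float64(2.2), np.float64(0.2)) (35, np.float64(54.7), np.float64(6.0), np.float64(1.8), np.float64(1.3)) (45, np.float64(54.7), np.float64(5.8), np.float64(2.0), np.float64(1.9)) (55, np.float64(54.7), np.float64(6.6), np.float64(1.3), np.float64(2.0)) (65, np.floa
[... 715 characters left out ...]
.3), np.float64(3.8)) (165, np.float64(55.0), np.float64(6.4), np.float64(0.1), np.float64(3.5)) (175, np.float64(55.1), np.float64(6.8), np.float64(0.1), np.float64(4.3)) (185, np.float64(55.2), np.float64(5.7), np.float64(-0.1), np.float64(1.5)) (195, np.float64(55.1), np.float64(6.0), np.float64(-0.8), np.float64(3.8)) (205, np.float64(55.1), np.float64(6.3), np.float64(-0.4), np.float64(1.6)) (215, np.float64(55.1), np.float64(6.2), np.float64(-1.2), np.float64(2.0)) (225, np.float64(55.2), np.float64(6.1), np.float64(0.3), np.float64(1.3)) (235, np.float64(55.2), np.float64(6.1), np.float64(0.8), np.float64(1.4)) (245, np.float64(55.2), np.float64(5.3), np.float64(0.1), np.float64(0.3))
```

View pics/z6.png

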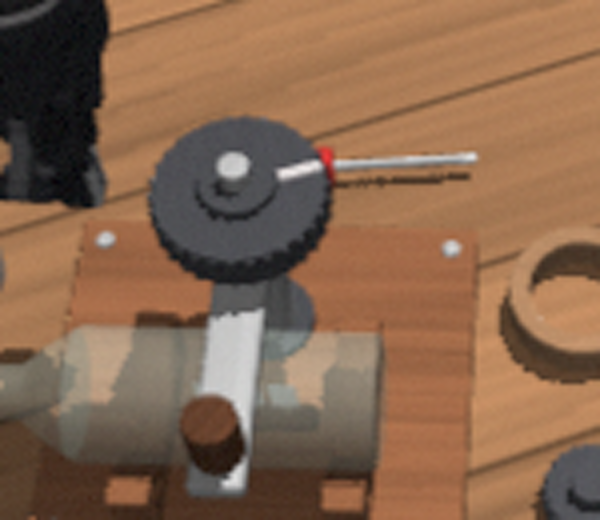

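Run:
```python
from h import *
a,_=mark_angle((190+322.5/4-.5,140+164.5/4-.5),.1497);b,_=mark_angle((140+386.5/3.6-.5,160+165.5/3.6-.5),.147);print(a,_,b,'total',a-b+360)
rem=720-(a-b+360)
s=env.get_state()
t=np.array(s['tcp_pos'][:2])-C;p=np.radians(245)
env.movel(pose(p,np.linalg.norm(t),z=Z+.06),.3)
q=np.radians(-75)
env.reach(pose(np.radians(82),.085,z=Z+.06),quat(np.radians(82)))
env.reach(pose(q,.08,z=Z+.06),quat(q))
env.movel(pose(q,.08,z=Z+.002),.2)
f0=np.array(env.get_state()['force'])
import h as H
H.Z=Z+.002
H.pose.__defaults__=(C,Z+.002)
h=env.movel(pose(q,.05),.05,stop_force=4);t=np.array(env.get_state()['tcp_pos'][:2])-C
print(h,np.linalg.norm(t),rem)
r,p=stroke(-75,-75+rem-15,np.linalg.norm(t)-.0006,f0,step=10,Ft=6)
env.movel(pose(p,r+.025),.15)
cv2.imwrite('pics/scene7.png',camera('scene')[0]);print(env.get_state()['time'])
a=cv2.imread('pics/scene7.png')[140:270,190:340];cv2.imwrite('pics/z7.png',cv2.resize(a,None,fx=4,fy=4,interpolation=cv2.INTER_CUBIC))
```

```text
87.42820310797458 0.04280632873873356 -18.549292396094472 total 465.97749550406905
True 0.05601682191125339 254.02250449593095
t 38.64
(-65, np.float64(55.4), np.float64(4.2), np.float64(-0.4), np.float64(1.6)) (-55, np.float64(55.2), np.float64(3.8), np.float64(-0.0), np.float64(1.2)) (-45, np.float64(54.9), np.float64(4.6), np.float64(-0.3), np.float64(1.5)) (-35, np.float64(54.8), np.float64(4.4), np.float64(0.8), np.float64(2.2)) (-25, np.float64(54.6), np.float64(4.9), np.float64(0.7), np.float64(2.1)) (-15, np.float64(54.4), np.float64(5.0), np.float64(0.1), np.float64(1.1)) (-5, np.float64(54.3), np.float64(5.7), np.float64(0.6), np.float64(0.7)) (5, np.float64(54.3), np.float64(4.4), np.float64(1.5), np.float64(1.9)) (15, np.float64(54.1), np.float64(3.9), np.float64(1.3), np.float64(1.5)) (25, np.float64(53.8), np.float64(4.4), np.float64(1.4), np.float64(2.6)) (35, np.float64(53.6), np.float64(5.1), np.float64(1.9), np.float64(2.0)) (45, np.float64(53.5), np.float64(4.6), np.float64(2.0), np.float64(3.0)) (54, np.float64(53.4), np.float64(6.1), np.float64(2.4), np.float64(2.7)) (64, np.float64(53.4), np.float64(5.8), np.float64(1.6), np.float64(4.3)) (74, np.float64(53.4), np.float64(6.2), np.float64(2.6), np.float64(3.8)) (84, np.float64(53.4), np.float64(6.4), np.float64(2.1), np.float64(3.8)) (94, np.float64(53.4), np.float64(6.2), np.float64(2.9), np.float64(4.4)) (104, np.float64(53.5), np.float64(6.9), np.float64(1.9), np.float64(4.1)) (114, np.float64(53.6), np.float64(6.4), np.float64(1.4), np.float64(4.0)) (124, np.float64(53.6), np.float64(7.2), np.float64(2.6), np.float64(3.6)) (134, np.float64(53.8), np.float64(7.6), np.float64(1.2), np.float64(3.0)) (144, np.float64(54.0), np.float64(6.6), np.float64(2.2), np.float64(4.0)) (154, np.float64(54.0), np.float64(7.7), np.float64(2.1), np.float64(2.7)) (164, np.float64(54.2), np.float64(6.2), np.float64(1.3), np.float64(2.5))
39.0083
```

View pics/z7.png

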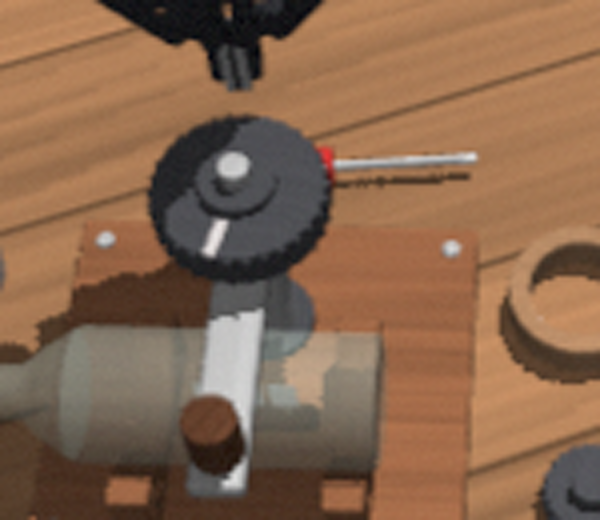

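Run:
```python
from h import *
a,_=mark_angle((190+209.5/4-.5,140+254.5/4-.5),.151);print(a,_,'total',a+18.5+720)
assert 655<a+18.5+720<785
zt=.128+.0726
t=np.array(env.get_state()['tcp_pos'])
env.movel([t[0],t[1],Z+.07],.3)
env.reach(pose(np.radians(60),.09,z=Z+.07),quat(np.radians(60)))
q=np.radians(-46)
env.reach(pose(q,.13,z=Z+.07),quat(q))
env.movel(pose(q,.13,z=zt),.2)
f0=np.array(env.get_state()['force']);print(f0,env.get_state()['time'])
for d in np.arange(-38,64,6):
    p=np.radians(d)
    h=env.movel(pose(p,.13,z=zt),.1,rot=quat(p),stop_force=10)
    s=env.get_state();F=np.array(s['force'])-f0
    print(d,h,round(-F[0]*np.sin(p)+F[1]*np.cos(p),1),round(F[0]*np.cos(p)+F[1]*np.sin(p),1),round(F[2],1))
    if h: break
print(s['time'],s['tcp_pos'],np.degrees(np.arctan2(s['tcp_pos'][1]-C[1],s['tcp_pos'][0]-C[0])))
cv2.imwrite('pics/scene8.png',camera('scene')[0])
a=cv2.imread('pics/scene8.png')[140:290,140:340];cv2.imwrite('pics/z8.png',cv2.resize(a,None,fx=3.8,fy=3.8,interpolation=cv2.INTER_CUBIC))
```

```text
-31.827829200349825 0.04060041721385052 total 706.6721707996502
[1.36074048 0.85767529 0.52964898] 42.8417
-38 False -2.1 -0.6 0.1
-32 False -0.9 -1.0 0.0
-26 False -1.4 -1.0 -1.1
-20 False -1.9 -1.6 -0.5
-14 False -0.8 -0.9 -0.7
-8 False -1.4 -1.2 0.1
-2 False -0.7 -1.4 -1.4
4 False -1.8 -0.6 -1.5
10 False -1.9 -1.2 -0.6
16 False -0.6 -0.9 -0.9
22 False -1.3 -1.2 -0.6
28 False -1.0 -2.6 -0.7
34 False -0.3 -2.0 0.0
40 False 0.1 -2.1 -1.1
46 False 1.2 -1.9 -0.0
52 False 0.6 -1.7 -0.7
58 True -4.4 -0.6 -0.9
47.6333 [0.59538161 0.00418312 0.20127533] 55.55097583892531
```

View pics/z8.png

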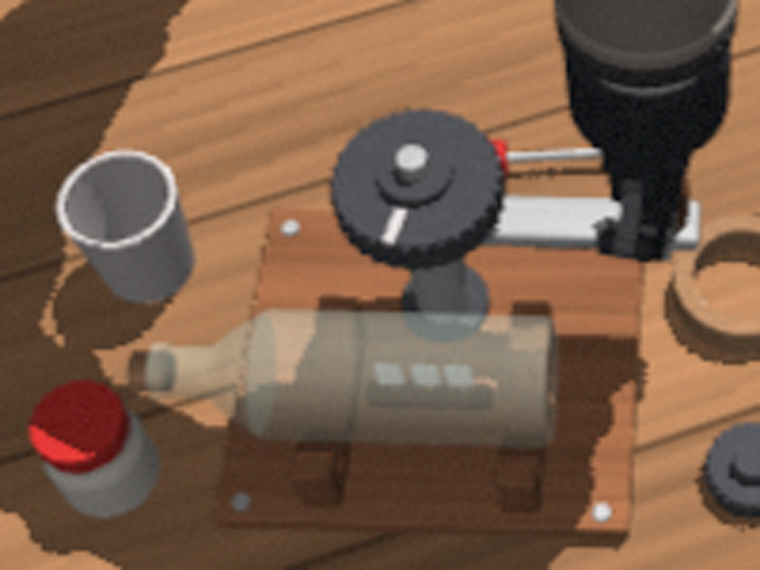

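The bar now lies along the stand's y beside the bottle, from about (500,220) to (700,222), and the push stopped where the stop was expected. The nut mark at (392,240) and the bottle are unchanged. I'll back off, check, and hand in.

Run:
```python
from h import *
zt=.128+.0726;p=np.radians(38)
env.movel(pose(p,.13,z=zt),.12)
env.movel(pose(p,.13,z=zt+.1),.25)
p=np.radians(10);env.movel(pose(p,.2,z=zt+.12),.25)
cv2.imwrite('pics/scene9.png',camera('scene')[0])
a=cv2.imread('pics/scene9.png')[140:310,140:355];cv2.imwrite('pics/z9.png',cv2.resize(a,None,fx=3.5,fy=3.5,interpolation=cv2.INTER_CUBIC))
s=env.get_state();print(s['time'],s['force'])
```

```text
49.3583 [ 0.69469575  0.60675564 -0.25443268]
```

View pics/z9.png

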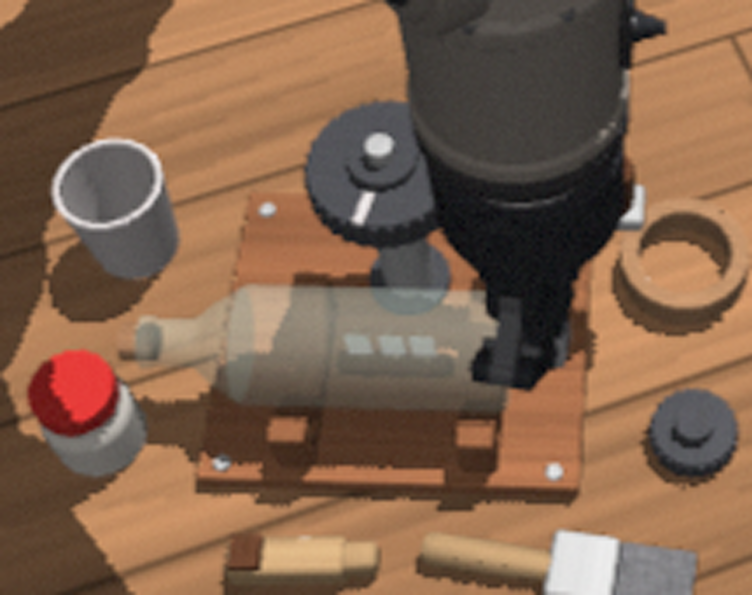

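Run:
```python
from h import *
e=ray('scene',(140+698/3.8,140+217/3.8),.115)[:2]-C;print(np.linalg.norm(e),np.degrees(np.arctan2(e[1],e[0]))+22.5)
print(mark_angle((190-50+360/3.5,140+220/3.5),.151))
if np.degrees(np.arctan2(e[1],e[0]))+22.5>83: job.job_done();print('done',env.get_state()['time'])
```

```text
0.14952478334695768 90.92502816108833
(np.float64(-29.35466936306395), np.float64(0.03967509890518174))
the job is handed in; nothing more can be done
the job is handed in; nothing more can be done
```

I loosened the nut by about two turns, swung the bar to its stop and handed the job in at about 49 s of the 64 s allowed. No verdict is reported back.

- **Nut:** I pressed the shut fingertip on the rim with about 4–7 N and swept it anticlockwise in three strokes of about 150°, 320° and 240°. From the filed mark, the nut turned about 707°, or 1.96 turns, inside the 1.75–2.25 window. After the bar was moved, the mark read within 3° of that.
- **Bar:** With the nut loose, I pushed the knob round until contact stopped the move. The bar's end then measured 91° (about 1.59 rad), at 149.5 mm from the axis against the 150 mm it should be.
- **Everything else:** In the last picture the bottle lay in its saddles and the other items looked unmoved, with the arm clear of everything. I checked these by eye only. In that last picture the arm hid most of the bar, the bottle's base and the screwdriver; the picture just before it showed the bar and the bottle whole.

**Disagreements:** The first image estimate of the stud axis was 2–3 mm off in y from what the contact radii showed, so I recentred after the first stroke. The mark's measured radius also varied from 40 to 45 mm against the 41 mm given, so each mark angle may be off by several degrees.

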